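# Set the shaker's speed and start it

## Task

Set the bench shaker's speed and start it: push the fin of its black speed dial round clockwise with a fingertip, click by click, until it has clicked into place pointing at the green dot, and only then press the blue start button all the way down and let it up again. Only push gently, do not pinch or force the dial; leave everything else on the bench where it is.

Things in the scene. Friction and masses are not known exactly. Their poses are not given: they have to be found in the camera images.
- shaker: White bench shaker, 290 (x) x 220 (y) x 60 mm, fixed; origin under its centre on the bench top, front is -x. The grey control deck (60 mm above the bench) is its front half, with the black speed dial left and the blue start button at the front right corner; on the rear half a platform with a rack of red microtubes, front edge at x = +0.025, rises to 121 mm above the bench.
- dial_axis (a point): On the dial's vertical turning axis, on the top face of its black disc (radius 46 mm), 69 mm above the bench. One upright radial fin, the pointer, stands on the disc: 10 mm thick, from the axis out to radius 43 mm on one side only, 23 mm high above the disc, white line on top. A round hub (radius 10, height 20 mm) stands at the axis; nothing else on the disc.
- pointer (a point): Where the pointer points: on the fin's centre line extended outwards to the circle of dots (62 mm from the dial's axis, at the height of the dots); it turns with the dial, so fin direction = pointer minus dial_axis.
- speed_dial (a joint): Dial angle, rad; grows clockwise seen from above. Seven clicks 0.628 rad (36 deg) apart: 0 off (black square), 1 to 6 the green and white dots; end stops 0.12 rad beyond the first and last. Between clicks a spring crest resists (about 0.15 N m, 5 N at mid-fin); 0.42 rad past a click the dial snaps on to the next by itself. Starts at 0, off.
- green_mark (a point): Centre of the green dot, 13 mm across and flat on the deck (61 mm above the bench); it lies at one of positions 1 to 6 on a circle of radius 62 mm about the dial's axis. The other five dots are white.
- start_button_top (a point): Centre of the top of the round blue start button (26 mm across); it is pressed straight down.
- start_button (a joint): How far the start button is pressed, m; 0 released, 0.006 fully down; a spring lets it up again, about 5 N at the bottom. It counts as pressed past 0.004.
- bench_timer: white wedge-shaped bench timer with a blue knob, 51x64x57 mm, loose bystander; origin at the centre of its underside
- slides: green slide box, 76x101x31 mm, loose bystander; origin at the centre of its underside
- black_pen: white pen with black ends, 145 mm long and 11 mm thick, lying on the bench, loose bystander; origin at the centre of its underside
- dish: clear petri dish, 104 mm across, 18 mm high, loose bystander; origin at the centre of its underside

How it is judged (in metres and radians):
On the way, in this order (a step that is already met when the one before it is completed fails the run):
1. the dial rests in the click at the green dot (horizontal distance between pointer and green_mark below 0.008 m and velocity of joint speed_dial between -0.15 and 0.15 rad/s), for 0.3 s.
2. the start button is pressed, the dial still at the green dot (value of joint start_button above 0.004 m and horizontal distance between pointer and green_mark below 0.008 m), for 0.05 s.
At the end, for the whole second after the job is handed in: The dial is at rest with its pointer within 8 mm of the green dot's centre (about 7 degrees) and the start button is up again (less than 2 mm down) after having been pressed more than 4 mm (all of step 1 and value of joint start_button below 0.002 m); the robot touches nothing.
It fails at once if the start button is pressed while the dial does not point at the green dot (value of joint start_button above 0.003 m and horizontal distance between pointer and green_mark above 0.01 m).
It fails at once if the dial is pinched or forced: more than 18 N between the fingers and the dial (contact force between the fingers and speed_dial above 18 N).
It fails at once if the timer, slide box, pen or petri dish is lifted, or moved by more than 15 mm (distance of any of bench_timer, slides, black_pen, dish from where it was at the start of the episode above 0.015 m).
It also fails if it takes over 64 s, if anything falls off the work surface, if the arm or the gripper's body presses on something with over 40 N, if the wrist force passes 120 N, or if a joint passes its speed limit or range.

## Robot

A 6-joint arm with a two-finger parallel gripper is mounted at the origin on a cart in front of the work surface, level with it; the furniture and walls round the work are solid. World frame = base frame: x ahead of the robot, y to its left, z up, the work surface at z = 0. Lengths are in m, angles in degrees, forces in N, time in s.
With the tool pointing down it reaches from about 0.4 to 0.925 m from the base axis. Payload 3.4 kg.
Tool frame: the origin (TCP) lies between the finger pads; the fingertips stand 25 mm ahead of it and the grasp point (between the pads) lies 6 mm ahead of it; z points along the fingers, y is the line along which they close (so a half turn about z gives the same grasp; the last joint's range is limited). The gripper opens to 85 mm and grips with 20 to 120 N. Pads are 22 mm wide; open, the fingers measure 114 mm over their backs; the gripper's body (76 mm by 85 mm) begins 54 mm behind the grasp point. The pads swing forward as they close: fully open they stand 13 mm farther back than shut.
Start: joints at [-76.289, 17.578, 86.31, -0, 76.112, -4.211], TCP at [0.177, -0.547, 0.256] pointing down, gripper open.
Joint ranges: [-179.03, 179.03], [-60, 130.46], [8.19, 133.38], [-81.62, 261.62], [5.75, 156.47], [-153.77, 153.77]. Speed limits (degrees/s): [147.25, 147.25, 180, 180, 180, 180].

## Interface

Orientations are given as [roll, pitch, yaw] about the fixed x, y, z axes, in that order (R = Rz(yaw) Ry(pitch) Rx(roll)).
In Python, from cell import telemetry, imaging, order gives the robot as it stands.
- The arm moves only by the tool carry_out, never from a script. Its argument "increments" is a list of rows, each a list of 3 entries, a list of its own where there are three numbers: the shift along the tool's x, y, z in m, then the turn, a rotation vector about the tool's x, y, z in degrees, then the closure, from -1 (fully open) to 1 (shut). In form: [[[dx, dy, dz], [ax, ay, az], grip], ...]. A call has 1 to 12 rows; each row is the pose to reach, as a shift and turn from the pose commanded when the call began, along the tool's axes at that moment; what a row does not reach only later rows make up. A row lasts 1/8 s, in which the tool goes at most 62.5 mm and 10.7 degrees, less where a joint would pass 70% of its speed; a pose out of reach is approached as far as the arm can. A call with a gripper value outside its range is refused whole. The fingers move at their own pace and stop on an object; the grip force is fixed at half the most. Time passes only in rows, so rows that repeat a pose let the fingers close. It gives the time, the measured TCP pose, the force, the opening and the grip force at its end, in the units of the state.
- telemetry.read_state(): the state, without advancing time (a new reading comes with each control period).
- imaging.capture(name): name is "scene" or "top" or "wrist"; returns (picture, depth): 480x640x3 uint8, red, green, blue; 480x640 float32, m along the optical axis (not along the pixel's ray), 0 where there is no reading.
- imaging.camera_model(name): a dict with "fov_y" (degrees; the focal length in pixels is half the picture's height over the tangent of half this angle, whatever the lens; pixels are square), "cx", "cy" (the principal point, pixels), "R" (3x3) and "t" (3): a world point X has camera coordinates R X + t. Camera axes: x right, y down, z forward; pixel columns grow to the right and rows downward; lengths in m; the calibration is good to about 2 mm. A picture is of the moment at which its call begins: read the wrist's pose just before it. camera_model takes no time and is no camera call; for the wrist camera it gives the pose at the moment of the call.
- order.finish_job(): hands the job in; it is judged then, once.
The state is a dict: "time": time; "joint_positions": joint angles; "qd": joint speeds; "joint_torque": joint torques, N m; "eef_pos": TCP position; "ee_rot": TCP orientation; "force": force on the tool from outside, world axes, zero at the start; "torque": the same for the moment, N m; "finger_gap": finger opening in m; "gripper_force": force on a finger pad.
Only numpy, scipy, OpenCV 4.12 (cv2) and the standard library are available. Lean on these libraries where they do the work, as an engineer would, in place of code of your own. Each camera call takes 0.05 s, during which the arm holds its last target. There are 200 camera calls.

## Working session

There is one attempt and no reset: what is moved stays moved. The work goes in short steps, Python scripts to look and compute and a tool call to move; the robot and the scene stay as the last step left them, time stands still between calls to the robot, and variables do not carry over. Pictures are saved under pics/ and viewed, at most 10 in all, crops included, and the job is handed in when it is done.

Besides the shell and the picture viewer there is one more tool, called after ">>>" as name(argument=value, ...), one argument or row to a line, values as JSON. carry_out: Moves the arm, as the interface text tells. Its arguments: {"type":"object","properties":{"increments":{"type":"array"}},"required":["increments"]}

```bash
mkdir -p pics; python3 - <<'E'
from cell import telemetry, imaging
import cv2,numpy as np
s=telemetry.read_state();print(s)
for n in("top","scene"):
    p,d=imaging.capture(n);cv2.imwrite(f"pics/{n}1.png",p[:,:,::-1]);np.save(f"{n}.npy",d)
    m=imaging.camera_model(n);print(n,m);np.save(f"{n}_m.npy",m,allow_pickle=True)
E
```

```text
{'time': 0.0, 'joint_positions': array([-7.62897612e+01,  1.76208342e+01,  8.63813377e+01,  2.29983413e-03,
        7.61117312e+01, -4.21102209e+00]), 'qd': array([-0.10789206, -0.02869842,  0.06984266, -0.06223336,  0.03508543,
        0.00766144]), 'joint_torque': array([-1.64444580e-03, -4.57567334e+01, -2.51919973e+01, -6.37598932e-04,
        1.32903815e-02,  7.54782945e-06]), 'eef_pos': array([ 0.17677516, -0.54649095,  0.25541205]), 'ee_rot': array([-1.79886568e+02, -1.05893764e-02,  1.79206961e+01]), 'force': array([ 0.97622975, -0.46886119, -0.36437339]), 'torque': array([0.04739582, 0.02351388, 0.03456882]), 'gripper_force': 0.0, 'finger_gap': 0.08551928864098736}
top {'fov_y': 54.65767093486792, 'cx': 316.88957947863236, 'cy': 234.5585426770285, 'R': array([[-0.02187594, -0.99947159,  0.02404115],
       [-0.9959324 ,  0.01968348, -0.08792728],
       [ 0.08740761, -0.02586686, -0.99583674]]), 't': array([-0.10278905,  0.52410423,  1.21177279])}
scene {'fov_y': 47.76050837646985, 'cx': 321.4277770995208, 'cy': 247.91969732386892, 'R': array([[-0.7715343 , -0.63617176, -0.00450844],
       [-0.454441  ,  0.55606717, -0.69589703],
       [ 0.44521703, -0.53485961, -0.71812742]]), 't': array([0.36012904, 0.34293587, 1.11122552])}
```

View pics/top1.png

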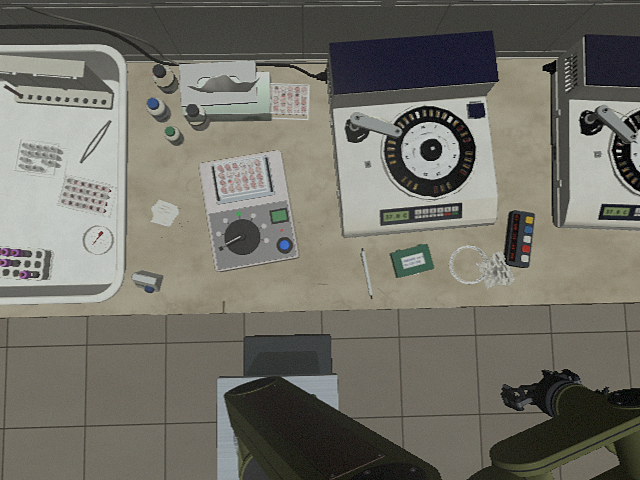

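View pics/scene1.png

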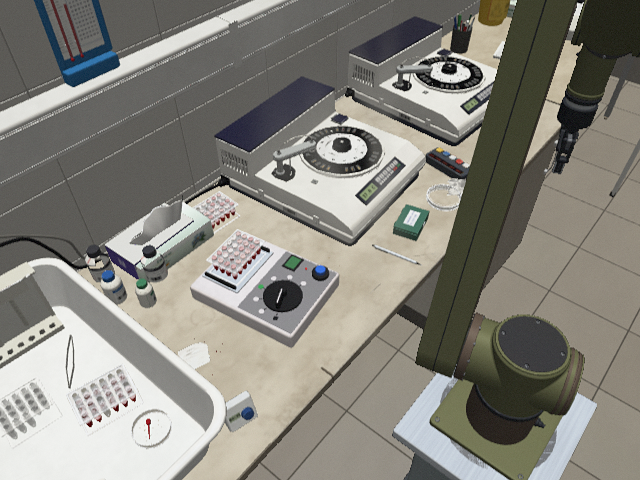

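The shaker is at about (250,210) in the top view: dial near (241,237), button near (285,245). I'll enlarge that area.

```bash
python3 - <<'E'
import cv2
a=cv2.imread("pics/top1.png")[190:275,195:305];cv2.imwrite("pics/c1.png",cv2.resize(a,None,fx=7,fy=7,interpolation=cv2.INTER_CUBIC))
a=cv2.imread("pics/scene1.png")[225:350,190:345];cv2.imwrite("pics/c2.png",cv2.resize(a,None,fx=4.8,fy=4.8,interpolation=cv2.INTER_CUBIC))
E
```

```text
(no output)
```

View pics/c1.png

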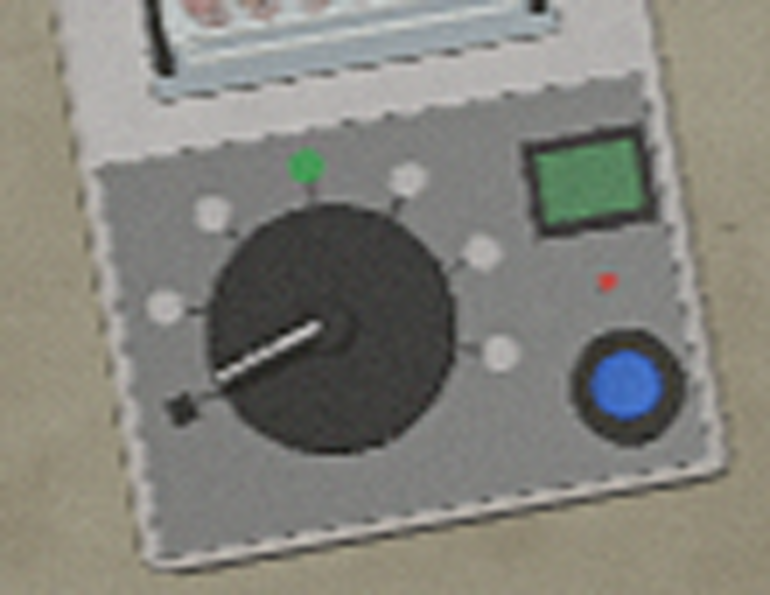

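View pics/c2.png

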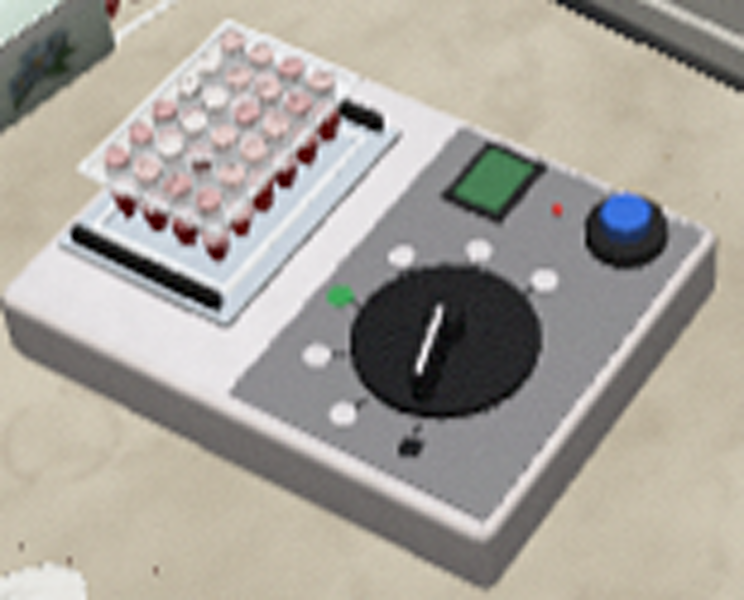

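Green is position 3, three clicks on from the black square (crop c1: square (182,409), green (306,166), blue button (627,384)). Next I fit the dial from both views.

```bash
cat > h.py <<'E'
import numpy as np
def load(n): return np.load(f"{n}_m.npy",allow_pickle=True).item()
def proj(m,X):
    f=240/np.tan(np.radians(m['fov_y']/2)); c=np.atleast_2d(X)@m['R'].T+m['t']
    return np.c_[f*c[:,0]/c[:,2]+m['cx'],f*c[:,1]/c[:,2]+m['cy']]
E
python3 - <<'E'
from h import *
from scipy.optimize import least_squares as L
T,S=load("top"),load("scene")
ct=lambda p:(np.array(p,float)+.5)/7-.5+[195,190]
cs=lambda p:(np.array(p,float)+.5)/4.8-.5+[190,225]
a=ct([(182,409),(165,307),(212,214),(306,166),(408,179),(482,252),(500,352)])
b=cs([(410,446),(343,413),(317,355),(341,296),(401,255),(479,249),(544,280)])
def pts(q):
    t=q[2]-np.arange(7)*np.pi/5
    return np.c_[q[0]+.062*np.cos(t),q[1]+.062*np.sin(t),np.full(7,.061)]
for w in((1,1),(1,0),(0,1)):
    r=L(lambda q:np.r_[w[0]*(proj(T,pts(q))-a).ravel(),w[1]*(proj(S,pts(q))-b).ravel()],[.6,.1,2.5])
    print(w,r.x[:2],np.degrees(r.x[2]),np.sqrt(r.fun@r.fun/28),"green",pts(r.x)[3])
bt,bs=ct([(627,384)]),cs([(627,213)])
r=L(lambda X:np.r_[(proj(T,X)-bt).ravel(),(proj(S,X)-bs).ravel()],[.5,0,.07]);print("button",r.x,r.fun)
dt=np.load("top.npy");print("depth z's",[ (np.linalg.inv(T['R'])@(np.array([(u-T['cx'])*d/(240/np.tan(np.radians(T['fov_y']/2))),(v-T['cy'])*d/(240/np.tan(np.radians(T['fov_y']/2))),d])-T['t'])) for u,v in [(285,245),(241,245),(262,222)] for d in [dt[v,u]]])
E
```

```text
(1, 1) [0.51623644 0.08086924] 117.0053634935426 0.40337931299814733 green [0.57747221 0.09057391 0.061     ]
(1, 0) [0.51685133 0.07972335] 116.97954055911588 0.058990709960351 green [0.57809146 0.08940042 0.061     ]
(0, 1) [0.5152142  0.08227011] 117.02289840434402 0.08492154520002333 green [0.57644699 0.09199352 0.061     ]
button [ 0.49374385 -0.0286097   0.07538425] [ 0.02453846  0.03406563 -0.03913053 -0.0044177 ]
depth z's [array([ 0.49195927, -0.03094365,  0.08099165]), array([0.49495709, 0.08144338, 0.07009737]), array([0.55381299, 0.02813097, 0.06229613])]
```

```bash
cat >> h.py <<'E'
from scipy.spatial.transform import Rotation as Ro
AX=np.array([.5162,.0809])
def rows(targets,grip=1,base=None):
    from cell import telemetry
    if base is None:
        s=telemetry.read_state(); base=(s['eef_pos'],s['ee_rot'])
    p0=np.array(base[0]); R0=Ro.from_euler('xyz',base[1],degrees=True); out=[]
    for p,yaw in targets:
        d=R0.inv().apply(np.array(p)-p0); a=(R0.inv()*Ro.from_euler('xyz',[180,0,yaw],degrees=True)).as_rotvec(degrees=True)
        out.append([[round(float(x),4) for x in d],[round(float(x),1) for x in a],grip])
    print(str(out).replace(' ',''))
def push(al,off=.016,r=.030,z=.108):
    u=lambda a:np.array([np.cos(np.radians(a)),np.sin(np.radians(a))])
    return [*(AX+r*u(al)+off*u(al+90)),z],al+90
E
python3 - <<'E'
from h import *
rows([([.42,-.25,.25],100)])
print(push(117,.032))
E
```

```text
[[[0.3227,-0.2073,0.0059],[-0.1,-0.1,-82.1],1]]
([np.float64(0.47406807623378583), np.float64(0.09310249973398554), 0.108], 207)
```

>>> carry_out(
  increments=[
    [[0.323,-0.207,0.0],[0,0,-82],1],
    [[0.323,-0.207,0.0],[0,0,-82],1],
    [[0.323,-0.207,0.0],[0,0,-82],1],
    [[0.323,-0.207,0.0],[0,0,-82],1],
    [[0.323,-0.207,0.0],[0,0,-82],1],
    [[0.323,-0.207,0.0],[0,0,-82],1],
    [[0.323,-0.207,0.0],[0,0,-82],1],
    [[0.323,-0.207,0.0],[0,0,-82],1],
    [[0.323,-0.207,0.0],[0,0,-82],1],
    [[0.323,-0.207,0.0],[0,0,-82],1],
  ],
)

```text
time: 1.35
eef_pos: [0.4203, -0.2508, 0.2561]
ee_rot: [-180.0, -0.0, 99.8]
force: [0.4, -0.2, -0.4]
finger_gap: 0.0002
gripper_force: 0.0
```

```bash
python3 - <<'E'
from h import *
p,y=push(117,.032); p[2]=.2
rows([(p,y)])
E
```

```text
[[[0.3298,0.1115,0.0562],[0.0,-0.0,-107.2],1]]
```

>>> carry_out(
  increments=[
    [[0.33,0.1115,0.056],[0,0,-107],1],
    [[0.33,0.1115,0.056],[0,0,-107],1],
    [[0.33,0.1115,0.056],[0,0,-107],1],
    [[0.33,0.1115,0.056],[0,0,-107],1],
    [[0.33,0.1115,0.056],[0,0,-107],1],
    [[0.33,0.1115,0.056],[0,0,-107],1],
    [[0.33,0.1115,0.056],[0,0,-107],1],
    [[0.33,0.1115,0.056],[0,0,-107],1],
    [[0.33,0.1115,0.056],[0,0,-107],1],
    [[0.33,0.1115,0.056],[0,0,-107],1],
    [[0.33,0.1115,0.056],[0,0,-107],1],
    [[0.33,0.1115,0.056],[0,0,-107],1],
  ],
)

```text
time: 2.85
eef_pos: [0.4736, 0.0932, 0.2003]
ee_rot: [180.0, -0.0, -153.3]
force: [0.3, 0.2, 0.1]
finger_gap: -0.0001
gripper_force: 0.0
```

```bash
python3 - <<'E'
from h import *
from cell import imaging,telemetry
import cv2
s=telemetry.read_state();print(s['eef_pos'],s['ee_rot'],s['joint_positions'])
m=imaging.camera_model("wrist");p,d=imaging.capture("wrist")
cv2.imwrite("pics/w1.png",p[:,:,::-1]);np.save("wrist.npy",d);np.save("wrist_m.npy",m,allow_pickle=True)
R,t=m['R'],m['t'];print(m['fov_y'],-R.T@t)
p,y=push(117,.032)
rows([(p,y)])
E
```

```text
[0.4735725  0.09320768 0.20029645] [ 1.79998367e+02 -1.92599727e-03 -1.53318904e+02] [ 6.11799943e+00  1.33410417e+01  1.01611504e+02  9.39935774e-04
  6.50498312e+01 -1.10563493e+02]
58.73209549431739 [0.41528445 0.0647683  0.31718438]
[[[-0.0004,-0.0004,0.0923],[0.0,0.0,-0.3],1]]
```

View pics/w1.png

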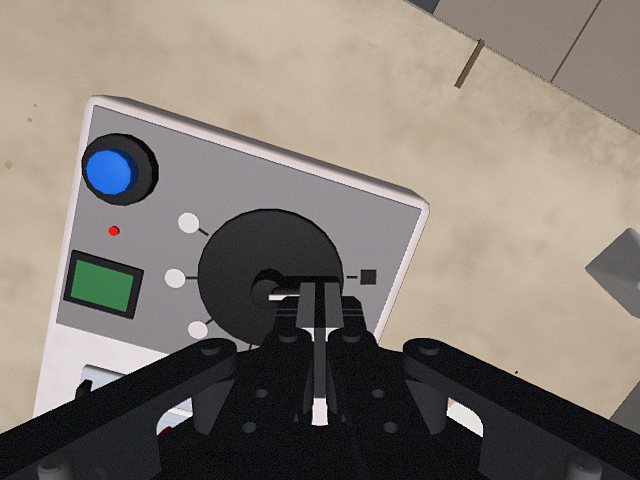

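Wrist view: square at (368,277), white dots 6, 5, 4 at (189,223), (175,278) and (198,330), button at (110,172), fingertips near (318,285). I refine the fit and check the fingertip length.

```bash
python3 - <<'E'
from h import *
from scipy.optimize import least_squares as L
W,T,S=load("wrist"),load("top"),load("scene")
a=np.array([(368,277),(198,330),(175,278),(189,223)],float)
def pts(q):
    t=q[2]-np.array([0,4,5,6])*np.pi/5
    return np.c_[q[0]+.062*np.cos(t),q[1]+.062*np.sin(t),np.full(4,.061)]
r=L(lambda q:(proj(W,pts(q))-a).ravel(),[.516,.081,2.04]);print(r.x[:2],np.degrees(r.x[2]),r.fun)
print("button",[ (z,L(lambda X:(proj(W,[X[0],X[1],z])-[110,172]).ravel(),[.49,-.03]).x) for z in (.072,.078,.082)])
d=np.load("wrist.npy");f=240/np.tan(np.radians(W['fov_y']/2))
for v in range(272,300,4):
  for u in (300,310,318,330):
    z=d[v,u];X=W['R'].T@(np.array([(u-W['cx'])*z/f,(v-W['cy'])*z/f,z])-W['t']);print(v,u,X.round(4),end=' ')
  print()
tip=np.array([.47357,.09321,.2003])
for dz in(.025,.038):print(dz,proj(W,tip-[0,0,dz]), proj(W,tip-[0,0,dz]+np.array([-.89,-.45,0])*.011))
E
```

```text
[0.51596206 0.08157036] 117.00766269441121 [ 0.78389693  0.1891996  -0.11208389 -0.08983374 -0.15779928  0.27931156
 -0.49975483 -0.27262694]
button [(0.072, array([ 0.49479398, -0.02919373])), (0.078, array([ 0.49284828, -0.02689435])), (0.082, array([ 0.49155114, -0.02536143]))]
272 300 [0.5019 0.0951 0.068 ] 272 310 [0.4994 0.1008 0.0673] 272 318 [0.4971 0.1052 0.0676] 272 330 [0.4934 0.1116 0.0687] 
276 300 [0.5031 0.0958 0.0714] 276 310 [0.5004 0.1014 0.0712] 276 318 [0.4981 0.1057 0.0717] 276 330 [0.4949 0.1123 0.0713] 
280 300 [0.503  0.0961 0.078 ] 280 310 [0.5004 0.1015 0.0778] 280 318 [0.498  0.1056 0.0786] 280 330 [0.4948 0.112  0.0786] 
284 300 [0.5025 0.0962 0.0855] 284 310 [0.4652 0.0864 0.1804] 284 318 [0.4639 0.0888 0.1806] 284 330 [0.4622 0.0925 0.1804] 
288 300 [0.4668 0.0835 0.1838] 288 310 [0.4656 0.0867 0.1829] 288 318 [0.4642 0.089  0.1834] 288 330 [0.4624 0.0926 0.1834] 
292 300 [0.467  0.0838 0.1864] 292 310 [0.4657 0.0867 0.1862] 292 318 [0.4641 0.0889 0.1872] 292 330 [0.4153 0.0648 0.3172] 
296 300 [0.4668 0.0838 0.1901] 296 310 [0.4652 0.0866 0.1907] 296 318 [0.4639 0.0888 0.1911] 296 330 [0.4622 0.0923 0.1908] 
0.025 [[316.92914827 305.98133777]] [[316.80802748 277.40363343]]
0.038 [[317.08518184 291.93510453]] [[316.97607208 265.30696743]]
```

Shut fingertips are 25 mm ahead and the tip face sits 10.5 mm out, as assumed. I descend to TCP z 0.102.

>>> carry_out(
  increments=[
    [[0,0,0.04],[0,0,0],1],
    [[0,0,0.08],[0,0,0],1],
    [[0,0,0.092],[0,0,0],1],
    [[0,0,0.098],[0,0,0],1],
    [[0,0,0.098],[0,0,0],1],
  ],
)

```text
time: 3.52
eef_pos: [0.4742, 0.0936, 0.1029]
ee_rot: [-180.0, 0.1, -153.1]
force: [0.9, -0.1, -0.1]
finger_gap: -0.0004
gripper_force: 0.0
```

```bash
python3 - <<'E'
from h import *
rows([push(117,.032-.004*k,z=.102) for k in range(1,5)]+[push(117-5*k,z=.102) for k in range(1,9)])
E
```

```text
[[[-0.0036,-0.0003,0.0009],[-0.0,0.1,-0.1],1],[[-0.0076,-0.0003,0.0009],[-0.0,0.1,-0.1],1],[[-0.0116,-0.0003,0.0009],[-0.0,0.1,-0.1],1],[[-0.0156,-0.0003,0.0009],[-0.0,0.1,-0.1],1],[[-0.0183,0.001,0.0009],[-0.0,0.1,4.9],1],[[-0.0211,0.002,0.0009],[-0.0,0.1,9.9],1],[[-0.0239,0.0028,0.0009],[-0.0,0.1,14.9],1],[[-0.0269,0.0034,0.0009],[-0.0,0.1,19.9],1],[[-0.0298,0.0037,0.0009],[-0.0,0.1,24.9],1],[[-0.0328,0.0037,0.0009],[-0.0,0.1,29.9],1],[[-0.0357,0.0035,0.0009],[-0.0,0.1,34.9],1],[[-0.0387,0.003,0.0009],[0.0,0.1,39.9],1]]
```

>>> carry_out(
  increments=[
    [[-0.0036,0,0.001],[0,0,0],1],
    [[-0.0076,0,0.001],[0,0,0],1],
    [[-0.0116,0,0.001],[0,0,0],1],
    [[-0.0156,0,0.001],[0,0,0],1],
    [[-0.0183,0.001,0.001],[0,0,5],1],
    [[-0.0211,0.002,0.001],[0,0,10],1],
    [[-0.0239,0.003,0.001],[0,0,15],1],
  ],
)

```text
time: 4.4
eef_pos: [0.493, 0.1071, 0.1012]
ee_rot: [-180.0, -0.1, -168.2]
force: [-0.8, -1.0, 1.2]
finger_gap: -0.0002
gripper_force: 0.4
```

```bash
python3 - <<'E'
from h import *
rows([push(102-5*k,z=.102) for k in range(1,13)])
E
```

```text
[[[-0.0039,0.0009,-0.0008],[-0.0,-0.1,4.8],1],[[-0.0067,0.002,-0.0008],[-0.0,-0.1,9.8],1],[[-0.0095,0.0028,-0.0008],[-0.0,-0.1,14.8],1],[[-0.0124,0.0033,-0.0008],[-0.0,-0.1,19.8],1],[[-0.0154,0.0036,-0.0008],[-0.0,-0.1,24.8],1],[[-0.0183,0.0037,-0.0008],[-0.0,-0.1,29.8],1],[[-0.0213,0.0034,-0.0008],[-0.0,-0.1,34.8],1],[[-0.0242,0.003,-0.0008],[-0.0,-0.1,39.8],1],[[-0.0271,0.0022,-0.0008],[-0.0,-0.1,44.8],1],[[-0.0299,0.0013,-0.0008],[-0.0,-0.1,49.8],1],[[-0.0326,0.0001,-0.0008],[-0.0,-0.1,54.8],1],[[-0.0352,-0.0014,-0.0008],[-0.0,-0.1,59.8],1]]
```

>>> carry_out(
  increments=[
    [[-0.0035,0.001,0],[0,0,5],1],
    [[-0.0065,0.002,0],[0,0,10],1],
    [[-0.0095,0.003,0],[0,0,15],1],
    [[-0.0124,0.0033,0],[0,0,20],1],
    [[-0.0154,0.0036,0],[0,0,25],1],
    [[-0.0183,0.0037,0],[0,0,30],1],
    [[-0.0213,0.0034,0],[0,0,35],1],
    [[-0.0242,0.003,0],[0,0,40],1],
    [[-0.0271,0.0022,0],[0,0,45],1],
    [[-0.0299,0.0013,0],[0,0,50],1],
    [[-0.0326,0,0],[0,0,55],1],
  ],
)

```text
time: 5.78
eef_pos: [0.5256, 0.1139, 0.1012]
ee_rot: [-180.0, -0.0, 136.8]
force: [-0.8, 0.4, 0.9]
finger_gap: 0.0002
gripper_force: 0.0
```

```bash
python3 - <<'E'
from h import *
rows([push(a,z=.102) for a in (42,37,32,27,23,20,17,14)])
from cell import imaging; import cv2
p,d=imaging.capture("top");q,d=imaging.capture("scene")
a=cv2.resize(p[190:275,195:305],(400,400),interpolation=2);b=cv2.resize(q[215:340,200:340],(400,400),interpolation=2)
cv2.imwrite("pics/m1.png",np.hstack([a,b])[:,:,::-1])
E
```

```text
[[[-0.0023,0.0008,-0.0008],[-0.0,-0.0,4.8],1],[[-0.005,0.0018,-0.0008],[-0.0,-0.0,9.8],1],[[-0.0079,0.0026,-0.0008],[-0.0,-0.0,14.8],1],[[-0.0108,0.0032,-0.0008],[-0.0,-0.0,19.8],1],[[-0.0132,0.0035,-0.0008],[-0.0,-0.0,23.8],1],[[-0.015,0.0035,-0.0008],[-0.0,-0.0,26.8],1],[[-0.0167,0.0035,-0.0008],[-0.0,-0.0,29.8],1],[[-0.0185,0.0034,-0.0008],[-0.0,-0.0,32.8],1]]
```

View pics/m1.png

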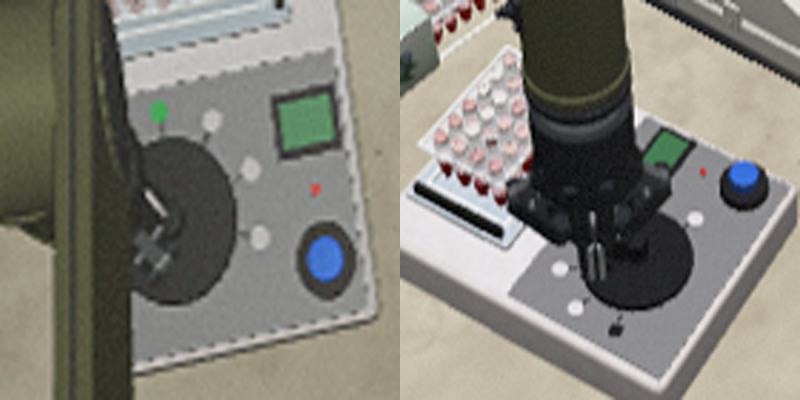

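The fin now points at dot 2 (white line (145,195) to (165,215) in the left half), with the finger just behind it. I push over the last crest and then back off.

>>> carry_out(
  increments=[
    [[-0.0023,0.0008,0],[0,0,5],1],
    [[-0.005,0.0018,0],[0,0,10],1],
    [[-0.0079,0.0026,0],[0,0,15],1],
    [[-0.0108,0.0032,0],[0,0,20],1],
    [[-0.0132,0.0035,0],[0,0,24],1],
    [[-0.015,0.0035,0],[0,0,27],1],
    [[-0.0167,0.0035,0],[0,0,30],1],
    [[-0.0178,0.0035,0],[0,0,31],1],
    [[-0.0178,0.0035,0],[0,0,31],1],
    [[-0.012,0.0035,0],[0,0,31],1],
    [[-0.01,0.0035,0],[0,0,31],1],
  ],
)

```text
time: 7.25
eef_pos: [0.5344, 0.1098, 0.1013]
ee_rot: [-180.0, -0.0, 106.0]
force: [-0.1, 0.1, -1.3]
finger_gap: 0.0001
gripper_force: 0.0
```

>>> carry_out(
  increments=[
    [[0,0,-0.03],[0,0,0],1],
    [[0,0,-0.08],[0,0,0],1],
    [[0,0,-0.08],[0,0,0],1],
    [[0,0,-0.08],[0,0,0],1],
  ],
)

```text
time: 7.75
eef_pos: [0.5345, 0.1095, 0.1812]
ee_rot: [-180.0, -0.0, 105.9]
force: [0.9, 0.4, -0.5]
finger_gap: 0.0001
gripper_force: 0.0
```

```bash
python3 - <<'E'
from h import *
from cell import telemetry
s=telemetry.read_state();print(s['eef_pos'],s['ee_rot'],s['joint_positions'],s['time'])
rows([([.493,-.028,.18],105)])
E
```

```text
[0.53452883 0.10953848 0.1811888 ] [-1.79991926e+02 -1.71438227e-03  1.05942469e+02] [ 7.14499517e+00  1.92208853e+01  9.58208614e+01  5.06990420e-04
  6.49664945e+01 -8.79768817e+00] 7.75
[[[-0.1208,-0.0777,0.0012],[-0.0,-0.0,0.9],1]]
```

>>> carry_out(
  increments=[
    [[-0.06,-0.039,0],[0,0,0],1],
    [[-0.121,-0.078,0],[0,0,0],1],
    [[-0.121,-0.078,0],[0,0,0],1],
    [[-0.121,-0.078,0],[0,0,0],1],
  ],
)

```text
time: 8.25
eef_pos: [0.4916, -0.0293, 0.1798]
ee_rot: [-179.8, -0.1, 105.8]
force: [0.4, 0.3, 0.1]
finger_gap: -0.0
gripper_force: 0.0
```

```bash
python3 - <<'E'
from h import *
from cell import imaging,telemetry; import cv2
print(telemetry.read_state()['eef_pos'])
p,d=imaging.capture("top");q,d=imaging.capture("scene")
a=cv2.resize(p[190:275,195:305],(400,400),interpolation=2);b=cv2.resize(q[215:340,200:340],(400,400),interpolation=2)
cv2.imwrite("pics/m2.png",np.hstack([a,b])[:,:,::-1])
E
```

```text
[ 0.49155106 -0.02930183  0.179805  ]
```

View pics/m2.png

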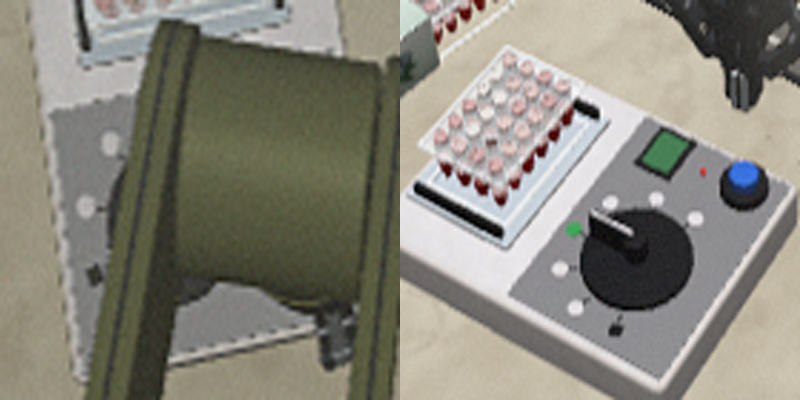

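```bash
python3 - <<'E'
from h import *
S=load("scene")
for th in(9,13,5,-27,45,117):
    t=np.radians(th);X=[[AX[0]+r*np.cos(t),AX[1]+r*np.sin(t),z] for r,z in((0,.092),(.043,.092),(.062,.061))]
    print(th,((proj(S,X)-[200,215])*[400/140,3.2]+[400,0]).round())
E
```

```text
9 [[634. 231.]
 [589. 208.]
 [573. 226.]]
13 [[634. 231.]
 [587. 211.]
 [570. 230.]]
5 [[634. 231.]
 [591. 205.]
 [576. 222.]]
-27 [[634. 231.]
 [615. 189.]
 [610. 199.]]
45 [[634. 231.]
 [580. 236.]
 [559. 265.]]
117 [[634. 231.]
 [619. 278.]
 [615. 326.]]
```

The scene view matches the fin at the green click (predicted (634,231) to (589,208), seen about (636,235) to (592,212)). I press the button in small steps.

>>> carry_out(
  increments=[
    [[0.0008,-0.001,0.04],[0,0,0],1],
    [[0.0008,-0.001,0.065],[0,0,0],1],
    [[0.0008,-0.001,0.075],[0,0,0],1],
    [[0.0008,-0.001,0.078],[0,0,0],1],
    [[0.0008,-0.001,0.08],[0,0,0],1],
    [[0.0008,-0.001,0.08],[0,0,0],1],
  ],
)

```text
time: 9.1
eef_pos: [0.4923, -0.0274, 0.102]
ee_rot: [179.9, -0.0, 105.9]
force: [-1.9, 1.8, 4.7]
finger_gap: -0.0002
gripper_force: 2.1
```

>>> carry_out(
  increments=[
    [[0,0,0.001],[0,0,0],1],
    [[0,0,0.002],[0,0,0],1],
    [[0,0,0.002],[0,0,0],1],
  ],
)

```text
time: 9.48
eef_pos: [0.4925, -0.0277, 0.1009]
ee_rot: [179.9, 0.0, 105.9]
force: [-5.3, 4.0, 14.3]
finger_gap: 0.0003
gripper_force: 7.2
```

>>> carry_out(
  increments=[
    [[0,0,0.001],[0,0,0],1],
    [[0,0,0.001],[0,0,0],1],
    [[0,0,-0.005],[0,0,0],1],
    [[0,0,-0.04],[0,0,0],1],
    [[0,0,-0.1],[0,0,0],1],
    [[0,0,-0.1],[0,0,0],1],
    [[0,0,-0.1],[0,0,0],1],
    [[0,0,-0.1],[0,0,0],1],
  ],
)

```text
time: 10.48
eef_pos: [0.4912, -0.0279, 0.1979]
ee_rot: [-179.9, -0.0, 105.9]
force: [-0.6, -0.2, 0.8]
finger_gap: -0.0002
gripper_force: 0.0
```

```bash
python3 - <<'E'
from h import *
from cell import imaging,telemetry; import cv2
q,d=imaging.capture("scene")
cv2.imwrite("pics/m3.png",cv2.resize(q[215:340,200:340],(560,500),interpolation=2)[:,:,::-1])
E
```

```text
(no output)
```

View pics/m3.png

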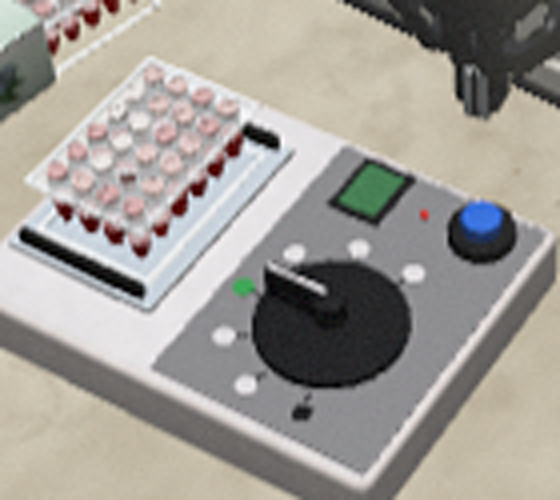

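The fin still points at the green dot ((243,287) in the crop), the button (482,220) is up again, and the tool is clear. Force rose steeply to 14 N against a 5 N spring, so the button reached its stop.

```bash
python3 -c "
from cell import order
print(order.finish_job())"
```

```text
the job is handed in; nothing more can be done
None
```

I turned the dial three clicks to the green dot, then pressed the start button to its stop and let it up, and handed the job in clear of everything at about 10.5 s; no verdict was returned.

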